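# Refit a dryer's gas control and hold its knob pressed in

### The arm

A 6-joint arm with a two-finger parallel gripper is mounted at the origin on the work surface. World frame = base frame: x ahead of the robot, y to its left, z up, the work surface at z = 0. Lengths are in m, angles in degrees, forces in N, time in s.
With the tool pointing down it reaches from about 0.375 to 0.9 m from the base axis. Payload 3.1 kg.
Tool frame: the origin (TCP) lies at the very end of the fingers, on their centre line; the grasp point (between the pads) lies behind it (bot.grip_depth is the z of the grasp point in the tool frame, in m); z points along the fingers, y is the direction in which the jaws open and shut (so a half turn about z gives the same grasp; the last joint's range is limited). The gripper opens to 87 mm and grips with 3 to 60 N. Pads are 19 mm wide; open, the fingers measure 117 mm over their backs; the gripper's body (75 mm by 190 mm) begins 51 mm behind the grasp point.
Start: joints at [-85.17, 30.224, 82.088, -0, 67.689, -10.227], TCP at [0.162, -0.604, 0.223] pointing down, gripper open.
Joint ranges: [-176.69, 176.69], [-43.24, 126.21], [12.49, 139.97], [-82, 262], [0, 151.66], [-163.58, 163.58]. Speed limits (degrees/s): [159.86, 159.86, 180, 180, 180, 180].

### API

Orientations are given as a 3x3 rotation matrix whose columns are the frame's x, y, z axes.
In Python, from rig import bot, vision gives the robot as it stands. The module is installed in compiled form; this text tells all that it offers.
- The arm moves only by the shell command python3 -m jog 'ROWS'. ROWS is JSON, a list of rows, each a list of 3 entries, a list of its own where there are three numbers: the shift along the tool's x, y, z in mm, then the turn, a rotation vector about the tool's x, y, z in degrees, then the closure, from 0 (fully open) to 1 (shut). In form: [[[dx, dy, dz], [wx, wy, wz], fingers], ...]. A call has 1 to 12 rows; each row is the pose to reach, as a shift and turn from the pose commanded when the call began, along the tool's axes at that moment; what a row does not reach only later rows make up. A row lasts 1/12 s, in which the tool goes at most 41.7 mm and 7.16 degrees, less where a joint would pass 70% of its speed; a pose out of reach is approached as far as the arm can. A call with a gripper value outside its range is refused whole. The fingers move at their own pace and stop on an object; the grip force is fixed at half the most. Time passes only in rows, so rows that repeat a pose let the fingers close. It gives the time, the measured TCP pose, the force and the opening at its end, in the units of the state.
- bot.read_state(): the state, without advancing time (a new reading comes with each control period).
- vision.capture(name): name is "side" or "top" or "wrist"; returns the picture (420x560x3 uint8, red, green, blue); there is no depth.
- vision.camera_info(name): a dict with "intrinsics" (3x3 intrinsics, pixels), "camera_from_world" (4x4, takes a point from world to camera coordinates); the wrist camera has in their place "mount" (4x4, takes a point from camera to tool coordinates, whose origin is the TCP and whose axes are the flange's). Camera axes: x right, y up, looking along -z (the intrinsics and any distortion apply to the point x, -y, -z); pixel columns grow to the right and rows downward; lengths in m; the calibration is good to about 2 mm. A picture is of the moment at which its call begins: read the wrist's pose just before it. camera_info takes no time and is no camera call.
- bot.hand_in(): hands the job in, once; it reports no verdict.
The state is a dict: "time_s": time; "joint_positions": joint angles; "qvel": joint speeds; "tau": joint torques, N m; "position": TCP position; "tcp_rot": TCP orientation; "force": force on the tool from outside, world axes, zero at the start; "moment": the same for the moment, N m; "opening": opening from 0.0 (shut) to 1.0 (fully open).
Only numpy, scipy, OpenCV 4.12 (cv2) and the standard library are available. Lean on these libraries where they do the work, as an engineer would, in place of code of your own. Each camera call takes 0.05 s, during which the arm holds its last target. There are 200 camera calls.

### The job

Reassemble the drying-oven gas control on the bench: lower the white face plate over the two locating pins of the valve block until it lies flush and let go of it, then turn the black knob to match the flat of the spindle and push it fully onto the spindle. Press the knob, with the spindle, all the way in against its spring and finish like that, still holding it pressed in, without shifting the pink disc, the jar or the screwdriver.

Things in the scene. Friction and masses are not known exactly. Their poses are not given: they have to be found in the camera images.
- valve: Aluminium valve block, a box 130 (x) x 54 (y) x 60 mm high, fixed to the bench, brass pipe stubs reaching 91 mm from its centre at both x ends. Origin: centre of its underside; z up. The two locating pins and, in the centre, the spindle stand on its flat top. Its place and yaw vary.
- spindle_tip (a point): Centre of the top end of the brass D-spindle: 14 mm diameter with one flat, 3.5 mm from the axis on its +x side (x points level out of the flat, z up), edges chamfered. At rest 96 mm above the bench, 36 mm above the block's top; it sinks with the spindle. At its foot a white collar, 23 mm diameter and 4 mm high, has a red mark on the side of the flat.
- spindle (a joint): How far the spindle is pressed down into the valve, in m: 0 at rest, 0.007 all the way in. Spring: about 5 N to start it moving, about 11 N all the way in; it returns when let go.
- plate: White face plate, 120 (x) x 64 (y) x 8 mm, loose, 0.13 to 0.2 kg, starting flat on the wooden rest, underside 20 mm up. Origin: centre of its underside; z up. 10 mm holes for the pins at x = +46 and -46 mm, y = 0, and a 30 mm hole in the centre; fits either way round. Its long sides overhang the rest (14 mm) and the valve block (5 mm), so it can be gripped across its 64 mm width.
- rest: Wooden rest block under the face plate, 95 (x) x 36 (y) x 20 mm high, fixed to the bench; origin at the centre of its underside. The rest and the knob may lie on either side of the valve.
- knob: Black round knob, 36 mm diameter, 32 mm high, loose, about 0.08 kg, upright on the bench, bore down. Origin: centre of its underside; z up. Grip any way round its upper 14 mm, a plain cylinder; the lower 18 mm is 35 mm in diameter. The white line on top runs from the centre towards its +x, the side of the bore's flat.
- disc: Bystander: pink pressed disc, 66 mm diameter, 14 mm high, on the bench; origin at the centre of its underside.
- jar: Bystander: small jar with an orange cap, 52 mm diameter, 55 mm high; origin at the centre of its underside.
- screwdriver: Bystander: screwdriver 180 mm long lying on the bench, roughly along the bench's y axis, origin on its axis, within its length.
- pin_a (a point): Tip of the steel locating pin at the block's x = +46 mm, y = 0, 74 mm above the bench. Each pin is 8 mm in diameter and 14 mm tall, with a tapered tip.
- pin_b (a point): Tip of the like locating pin at the block's x = -46 mm, y = 0.
- selector (a joint): Turn of the spindle and its collar in the block, rad, counter-clockwise from above: 0 with the flat facing the block's +x; it starts anywhere in its range of -0.6 to 0.6 and is very stiff (0.3 N m).
- knob_bore (a point): End (ceiling) of the knob's D-bore, on the axis 18 mm above the underside. The bore is 16 mm in diameter with its flat 4.5 mm from the axis on the +x side, mouth chamfered 1.5 mm. Fully on, this point rests on the spindle's tip; the knob then clears the face plate by 10 mm, or 3 mm when pressed all the way in.
There are look-alikes about, which are no part of the job. Several things have the shape of the plate; the one meant has the colours described above.

How it is judged:
By the outcome, as a careful person would: the job done as asked, in the order asked, and still so for the second after the job is handed in, while the arm keeps its last pose, push and grip.
It also fails if it takes over 72 s, if anything falls off the work surface, if the arm or the gripper's body presses on something with over 40 N, if the wrist force passes 120 N, or if a joint passes its speed limit or range.

## Working session

There is one attempt and no reset: what is moved stays moved. The work goes in short steps, Python scripts to look and compute and a shell command to move; the robot and the scene stay as the last step left them, time stands still between calls to the robot, and variables do not carry over. Pictures are saved under pics/ and viewed, about 8 in all and at most 12, crops included, and the job is handed in when it is done.

```bash
mkdir -p pics
cat > h.py <<'E'
import numpy as np, cv2
from rig import bot, vision
def cam(n, st=None):
    i=vision.camera_info(n); K=np.array(i["intrinsics"])
    if "mount" in i:
        st=st or bot.read_state(); T=np.eye(4); T[:3,:3]=st["tcp_rot"]; T[:3,3]=st["position"]
        W=T@np.array(i["mount"])
    else: W=np.linalg.inv(np.array(i["camera_from_world"]))
    return K,W,i
def ray(n,px,st=None):
    K,W,i=cam(n,st); d=i.get("distortion")
    p=np.array(px,float).reshape(-1,1,2)
    u=cv2.undistortPoints(p,K,np.array(d,float) if d is not None else None).reshape(-1,2)
    D=np.c_[u[:,0],-u[:,1],-np.ones(len(u))]@W[:3,:3].T
    return W[:3,3],D
def onz(n,px,z,st=None):
    o,D=ray(n,px,st); return o+D*((z-o[2])/D[:,2])[:,None]
def proj(n,P,st=None):
    K,W,i=cam(n,st); q=(np.array(P,float).reshape(-1,3)-W[:3,3])@W[:3,:3]
    q=np.c_[q[:,0],-q[:,1],-q[:,2]]; q=q@K.T; return q[:,:2]/q[:,2:]
def shot(n,f):
    im=vision.capture(n); cv2.imwrite(f"pics/{f}.png",im[...,::-1]); return im
E
python3 - <<'E'
from h import *
s=bot.read_state(); print({k:np.round(v,4).tolist() for k,v in s.items()}, bot.grip_depth)
for n in("top","side","wrist"):
    i=vision.camera_info(n); print(n,{k:(np.round(v,3).tolist() if not isinstance(v,str) else v) for k,v in i.items()})
a=shot("top","top0"); b=shot("side","side0"); c=shot("wrist","wr0")
E
```

```text
{'time_s': 0.0, 'joint_positions': [-85.1715, 30.2783, 82.1563, -0.0005, 67.6878, -10.2273], 'qvel': [-0.0791, -0.0873, 0.08, 0.0195, 0.1048, -0.042], 'tau': [-0.0005, -44.0047, -17.659, 0.0631, 0.0581, -0.0002], 'position': [0.1623, -0.6028, 0.2216], 'tcp_rot': [[0.9657, 0.2598, -0.0002], [0.2598, -0.9657, 0.0021], [0.0004, -0.0021, -1.0]], 'force': [0.6237, -0.5257, -0.8185], 'moment': [-0.0291, 0.0093, 0.0604], 'opening': 1.0028} -0.0187
top {'intrinsics': [[542.76, 0.0, 294.709], [0.0, 542.76, 208.456], [0.0, 0.0, 1.0]], 'camera_from_world': [[-0.124, -0.992, -0.004, 0.019], [0.972, -0.122, 0.201, -0.582], [-0.2, 0.021, 0.98, -1.005], [0.0, 0.0, 0.0, 1.0]]}
side {'intrinsics': [[495.42, 0.0, 276.386], [0.0, 495.42, 204.765], [0.0, 0.0, 1.0]], 'camera_from_world': [[-0.989, -0.149, -0.024, 0.567], [0.059, -0.529, 0.846, -0.147], [-0.139, 0.835, 0.532, -0.964], [0.0, 0.0, 0.0, 1.0]]}
wrist {'intrinsics': [[370.886, 0.0, 279.544], [0.0, 370.886, 207.448], [0.0, 0.0, 1.0]], 'mount': [[-0.0, 0.962, 0.273, 0.075], [1.0, 0.0, -0.0, -0.001], [-0.0, 0.273, -0.962, -0.162], [0.0, 0.0, 0.0, 1.0]]}
```

View pics/top0.png

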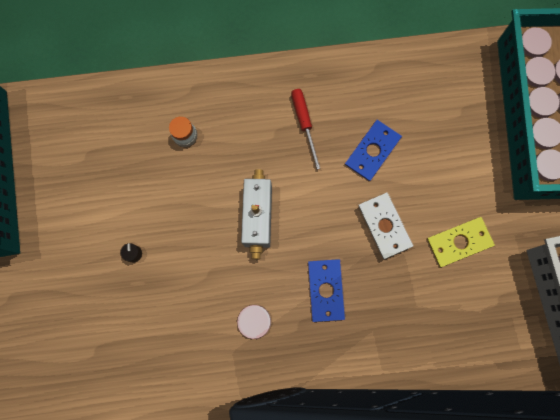

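View pics/side0.png

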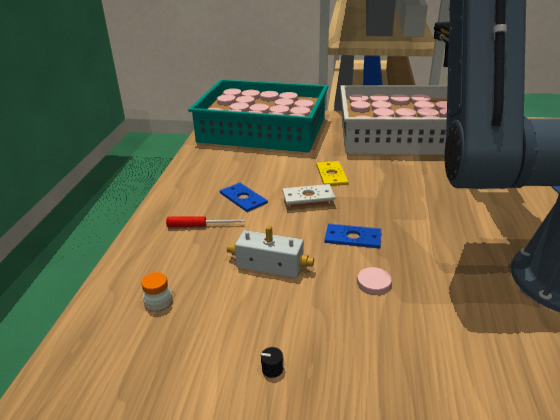

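Candidates with the plate's shape (top view): blue (373,150), blue (326,290), yellow (461,241), white (385,226). The white one, which also sits raised on a wooden rest, matches. I'll confirm that in an enlarged crop and measure.

```bash
cat > m.py <<'E'
from h import *
a=cv2.imread("pics/top0.png")[...,::-1]
hsv=cv2.cvtColor(a,cv2.COLOR_RGB2HSV)
m=((hsv[...,1]<40)&(hsv[...,2]>150)).astype(np.uint8)
cs,_=cv2.findContours(m,cv2.RETR_EXTERNAL,cv2.CHAIN_APPROX_NONE)
for c in cs:
    if cv2.contourArea(c)<500: continue
    r=cv2.minAreaRect(c); print("low-sat",np.round(r[0],1),np.round(r[1],1))
    for z in (.028,.06):
        w=onz("top",c.reshape(-1,2)+0.0,z)[:,:2].astype(np.float32); r=cv2.minAreaRect(w*1000)
        bx=cv2.boxPoints(r); e=[bx[1]-bx[0],bx[2]-bx[1]]; l=max(e,key=np.linalg.norm)
        print(z,np.round(r[0],1),np.round(r[1],1),"long axis deg",np.degrees(np.arctan2(l[1],l[0])).round(1))
k=(hsv[...,2]<50).astype(np.uint8); k[:, :90]=0;k[:,180:]=0;k[:220]=0;k[290:]=0
cs,_=cv2.findContours(k,cv2.RETR_EXTERNAL,cv2.CHAIN_APPROX_NONE); c=max(cs,key=cv2.contourArea); print("knob px",cv2.minAreaRect(c),onz("top",[cv2.minAreaRect(c)[0]],.02))
crop=np.hstack([cv2.resize(a[170:270,230:420],None,fx=3,fy=3,interpolation=2),cv2.resize(a[220:270,105:155],(230,300),interpolation=2)])
cv2.imwrite("pics/crop0.png",crop[...,::-1])
print("jar,pins etc", onz("top",[[180,128]],.055), onz("top",[[254,322]],.014), onz("top",[[300,95],[318,168]],.01), onz("top",[[256,187],[255,234]],.074),onz("top",[[255,209]],.096))
E
python3 m.py
```

```text
low-sat [253.5 321.5] [31. 31.]
0.028 [376.3  52.3] [57.7 61.2] long axis deg -66.6
0.06 [376.1  49.8] [55.9 59.4] long axis deg -66.6
low-sat [385.7 225.1] [60.4 31.5]
0.028 [ 530.  -231.1] [120.   63.9] long axis deg 16.3
0.06 [ 525.2 -225.2] [116.5  62. ] long axis deg 16.3
low-sat [255.9 210.5] [26.3 63.8]
0.028 [592.4  23.4] [ 53.2 130.6] long axis deg -8.1
0.06 [585.7  21.8] [ 51.6 126.7] long axis deg -8.1
low-sat [548. 164.] [28. 22.]
0.028 [ 614.4 -581.4] [44.9 60.8] long axis deg -12.7
0.06 [ 607.1 -565. ] [43.6 59. ] long axis deg -12.7
low-sat [546. 132.] [28. 26.]
0.028 [ 682.2 -592.1] [53.7 61.5] long axis deg -12.7
0.06 [ 672.8 -575.4] [52.1 59.7] long axis deg -12.7
low-sat [543.5 100.5] [27. 29.]
0.028 [ 750.7 -602.3] [61.1 60.4] long axis deg 82.8
0.06 [ 739.3 -585.3] [59.2 58.6] long axis deg 82.8
low-sat [540.  70.] [26. 28.]
0.028 [ 819.2 -609.4] [59.3 60.5] long axis deg -12.0
0.06 [ 805.7 -592.2] [57.5 58.7] long axis deg -12.0
low-sat [536.3  40.8] [26.9 24.7]
0.028 [ 886.9 -615.9] [57.7 58.8] long axis deg -52.5
0.06 [ 871.4 -598.4] [56. 57.] long axis deg -52.5
knob px ((131.0, 252.5), (17.0, 20.0), 90.0) [[0.53924143 0.28193816 0.02      ]]
jar,pins etc [[0.77528809 0.15664475 0.055     ]] [[0.37319497 0.05260479 0.014     ]] [[ 0.83485699 -0.09699216  0.01      ]
 [ 0.66911755 -0.11378951  0.01      ]] [[0.62848116 0.01600559 0.074     ]
 [0.53663322 0.02807178 0.074     ]] [[0.58054503 0.02156232 0.096     ]]
```

View pics/crop0.png

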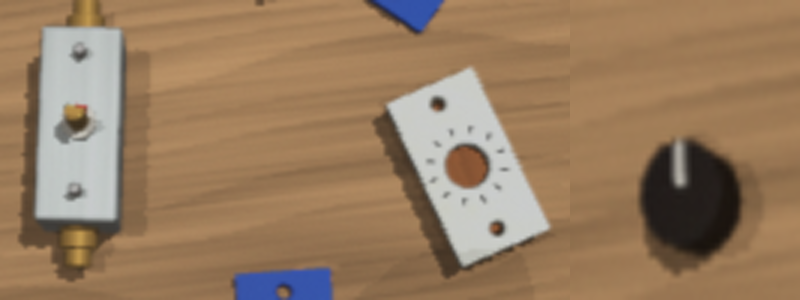

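The crop confirms it: plate at (468,165) in the crop is white, with two pin holes and a centre hole, on the rest. The knob's white line points up (world +x), and the collar's red mark is on the block's far side. First I'll place the empty gripper over the valve in the placing pose, to record the pins in the wrist camera.

```bash
cat > go.py <<'E'
# go.py x y z yaw(mm,deg): tool-frame shift & turn to reach, from measured pose
import sys; from h import *
from scipy.spatial.transform import Rotation as Ro
def plan(x,y,z,yaw):
    s=bot.read_state(); R=np.array(s["tcp_rot"]); p=np.array(s["position"])*1000
    c,q=np.cos(np.radians(yaw)),np.sin(np.radians(yaw)); G=np.array([[c,q,0],[q,-c,0],[0,0,-1]])
    print("t",round(s["time_s"],2),"pos",p.round(1),"yaw",np.degrees(np.arctan2(R[1,0],R[0,0])).round(2),"F",np.round(s["force"],1),"open",round(s["opening"],3))
    print("shift",(R.T@(np.array([x,y,z])-p)).round(1),"turn",Ro.from_matrix(R.T@G).as_rotvec(degrees=True).round(2))
if __name__=="__main__": plan(*map(float,sys.argv[1:]))
E
python3 go.py 583 22 160 -7.8
```

```text
t 0.15 pos [ 162.3 -603.   221.8] yaw 15.06 F [-0.4 -0.3 -0.9] open 1.005
shift [ 568.6 -494.1   62.8] turn [-0.1   0.   22.86]
```

```bash
python3 -m jog '[[[569,-494,0],[0,0,23],0],[[569,-494,0],[0,0,23],0],[[569,-494,0],[0,0,23],0],[[569,-494,0],[0,0,23],0],[[569,-494,0],[0,0,23],0],[[569,-494,0],[0,0,23],0],[[569,-494,0],[0,0,23],0],[[569,-494,0],[0,0,23],0],[[569,-494,0],[0,0,23],0],[[569,-494,0],[0,0,23],0],[[569,-494,0],[0,0,23],0],[[569,-494,0],[0,0,23],0]]'; python3 go.py 583 22 160 -7.8
```

```text
time_s: 1.15
position: [0.4425, -0.187, 0.2226]
tcp_rot: [[0.99, -0.138, -0.0], [-0.138, -0.99, 0.0], [-0.0, 0.0, -1.0]]
force: [-0.4, -1.2, -0.1]
opening: 1.001
t 1.15 pos [ 442.5 -187.   222.6] yaw -7.96 F [-0.4 -1.2 -0.1] open 1.001
shift [ 110.3 -226.4   62.5] turn [ 0.    0.   -0.16]
```

```bash
python3 -m jog '[[[110,-226,0],[0,0,0],0],[[110,-226,0],[0,0,0],0],[[110,-226,0],[0,0,0],0],[[110,-226,0],[0,0,0],0],[[110,-226,30],[0,0,0],0],[[110,-226,62],[0,0,0],0],[[110,-226,62],[0,0,0],0],[[110,-226,62],[0,0,0],0],[[110,-226,62],[0,0,0],0],[[110,-226,62],[0,0,0],0],[[110,-226,62],[0,0,0],0]]'; python3 go.py 583 22 60 -7.8; python3 -c "
from h import *
shot('wrist','w1')"
```

```text
time_s: 2.07
position: [0.5823, 0.0185, 0.1618]
tcp_rot: [[0.99, -0.14, 0.002], [-0.14, -0.99, -0.001], [0.002, 0.0, -1.0]]
force: [0.0, 0.3, -0.2]
opening: 1.003
t 2.07 pos [582.3  18.5 161.8] yaw -8.02 F [ 0.   0.3 -0.2] open 1.003
shift [  0.   -3.6 101.8] turn [ 0.02 -0.11 -0.22]
```

View pics/w1.png

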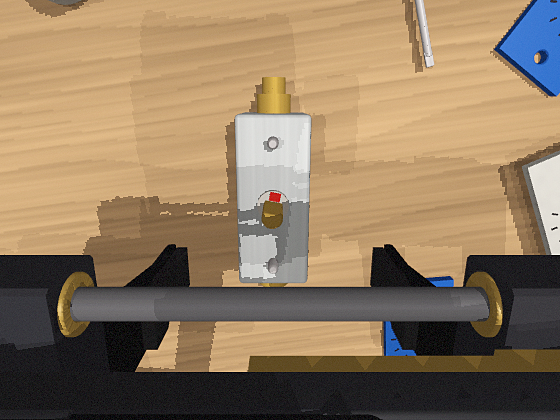

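Wrist view: pins at about (272,143) and (272,267), spindle tip (273,213), red mark (275,197). The gripper's bar hides rows below 287. I'll enlarge for accurate pin positions and yaw.

Run:
```python
from h import *
a=cv2.imread("pics/w1.png")
f=lambda r0,r1,c0,c1:cv2.resize(a[r0:r1,c0:c1],None,fx=8,fy=8,interpolation=cv2.INTER_NEAREST)
x=f(130,155,250,296); y=f(252,277,250,296); z=f(180,230,250,300)
out=np.zeros((416,768+8,3),np.uint8); out[:200,:368]=x; out[208:408,:368]=y; out[:400,376:776]=z
cv2.imwrite("pics/c1.png",out)
for t in [onz("wrist",[[272,143],[272,267]],.074),onz("wrist",[[273,213]],.096)]: print(t*1000)
```

```text
[[630.98577442  17.04237133  74.        ]
 [541.7523063   30.16779789  74.        ]]
[[589.02596744  22.13646949  96.        ]]
```

View pics/c1.png

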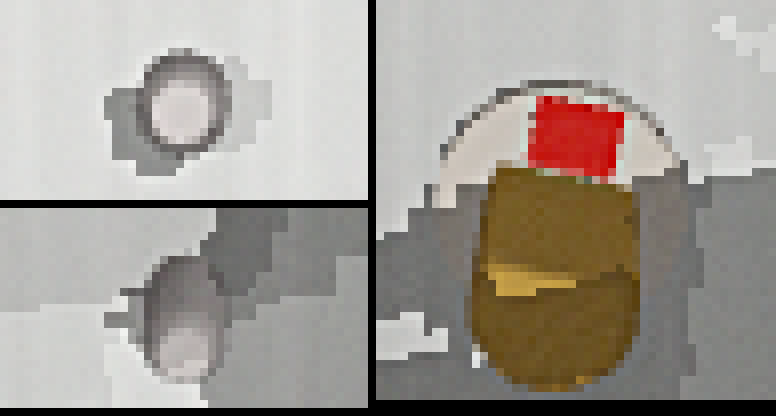

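```bash
python3 - <<'E'
from h import *
st=bot.read_state()
p=onz("wrist",[[272.3,142.4],[272.5,269.3]],.074)*1000
d=p[0]-p[1]; print(p.round(1),"len",np.linalg.norm(d),"yaw",np.degrees(np.arctan2(d[1],d[0])),"mid",p.mean(0))
m=p.mean(0)
r=onz("wrist",[[274.6,196.6]],.064)[0]*1000; print("red",r,"dir",np.degrees(np.arctan2(*(r-m)[[1,0]])))
# panel points
q=lambda x,y:[250+(x-376)/8-.5,180+y/8-.5]
for A,B,z in(((535,97),(623,110),.064),((497,168),(632,187),.066),((528,165),(615,180),.064)):
    e=onz("wrist",[q(*A),q(*B)],z); e=e[0]-e[1]; print("edge normal",np.degrees(np.arctan2(e[1],e[0]))-90)
a=cv2.imread("pics/w1.png")[...,::-1].astype(int)
m2=((a[...,0]>150)&(a[...,1]<70))[180:215,250:300]; ys,xs=np.nonzero(m2); print("red c",xs.mean()+250,ys.mean()+180)
E
python3 go.py 586 23.5 60 -8.2
```

```text
[[631.4  16.8  74. ]
 [539.9  30.1  74. ]] len 92.43136013466483 yaw -8.263902294434708 mid [585.61471277  23.42884159  74.        ]
red [591.74542261  21.10863904  64.        ] dir -20.729437904568357
edge normal -16.68885225292462
edge normal -16.344957829912644
edge normal -18.170882841182532
red c 274.44827586206895 196.632183908046
t 2.12 pos [582.3  18.4 161.9] yaw -8.04 F [ 0.5 -0.5  0.3] open 0.998
shift [  2.7  -5.6 101.9] turn [ 0.01 -0.12  0.16]
```

```bash
python3 -m jog '[[[2.7,-5.6,0],[0,0,0.2],0],[[2.7,-5.6,30],[0,0,0.2],0],[[2.7,-5.6,60],[0,0,0.2],0],[[2.7,-5.6,90],[0,0,0.2],0],[[2.7,-5.6,102],[0,0,0.2],0],[[2.7,-5.6,102],[0,0,0.2],0],[[2.7,-5.6,102],[0,0,0.2],0],[[2.7,-5.6,102],[0,0,0.2],0]]'; python3 -c "
from h import *
st=bot.read_state(); a=shot('wrist','w2')
print(np.round(st['position'],4),np.round(st['tcp_rot'],4).tolist())
p=proj('wrist',[[.6314,.0168,.074],[.5856,.0234,.096]],st);print(p)
r,c=p[0].astype(int)[::-1]
cv2.imwrite('pics/c2.png',np.hstack([a[...,::-1],cv2.resize(a[r-30:r+30,c-15:c+15,::-1],(210,420),interpolation=0)]))"; python3 go.py 586 23.5 60 -8.2
```

```text
time_s: 2.78
position: [0.587, 0.0246, 0.0602]
tcp_rot: [[0.99, -0.142, 0.003], [-0.142, -0.99, -0.0], [0.003, -0.0, -1.0]]
force: [0.2, 0.5, 0.3]
opening: 0.999
[0.587  0.0246 0.0602] [[0.9899, -0.142, 0.0034], [-0.142, -0.9899, -0.0005], [0.0034, -0.0, -1.0]]
[[283.97874046 177.16667175]
 [284.20224717 306.95732626]]
t 2.83 pos [587.1  24.6  60.5] yaw -8.16 F [-0.5  0.3  0.4] open 0.999
shift [-0.9  1.3  0.5] turn [-0.   -0.23  0.04]
```

View pics/c2.png

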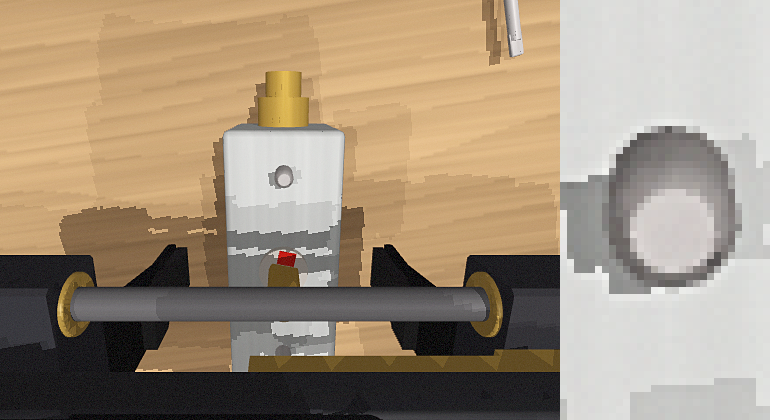

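Pin a's tip is at (283.6,179.4) in the placing view. Now to the plate.

```bash
python3 - <<'E'
from h import *
from scipy.spatial.transform import Rotation
st=dict(position=[.587,.0246,.0603],tcp_rot=np.array([[0.9899,-0.142,0.0034],[-0.142,-0.9899,-0.0005],[0.0034,0,-1]]))
P=onz("wrist",[[283.6,179.4]],.074,st)[0]; print("pin a world",P*1000,"tool",(st["tcp_rot"].T@(P-np.array(st["position"])))*1000)
E
python3 go.py 530 -231 130 16.3
```

```text
pin a world [630.49289861  17.10737538  74.        ] tool [ 44.16415303   1.24095751 -13.54837783]
t 2.83 pos [587.1  24.6  60.5] yaw -8.16 F [-0.5  0.3  0.4] open 0.999
shift [-20.  261.1 -69.6] turn [  0.05  -0.22 -24.46]
```

```bash
python3 -m jog '[[[0,0,-40],[0,0,0],0],[[0,0,-70],[0,0,0],0],[[-20,261,-70],[0,-0.2,-24.5],0],[[-20,261,-70],[0,-0.2,-24.5],0],[[-20,261,-70],[0,-0.2,-24.5],0],[[-20,261,-70],[0,-0.2,-24.5],0],[[-20,261,-70],[0,-0.2,-24.5],0],[[-20,261,-70],[0,-0.2,-24.5],0],[[-20,261,-70],[0,-0.2,-24.5],0],[[-20,261,-70],[0,-0.2,-24.5],0],[[-20,261,-70],[0,-0.2,-24.5],0],[[-20,261,-70],[0,-0.2,-24.5],0]]'; python3 go.py 530 -231 6 16.3
python3 - <<'E'
from h import *
st=bot.read_state(); a=shot('wrist','w3')
hsv=cv2.cvtColor(a,cv2.COLOR_RGB2HSV); m=((hsv[...,1]<40)&(hsv[...,2]>120)).astype(np.uint8); m[285:]=0
cs,_=cv2.findContours(m,cv2.RETR_EXTERNAL,cv2.CHAIN_APPROX_NONE); c=max(cs,key=cv2.contourArea).reshape(-1,2)
w=onz('wrist',c+0.,.028,st)*1000; r=cv2.minAreaRect(w[:,:2].astype(np.float32)); print(r, cv2.boundingRect(c))
E
```

```text
time_s: 3.83
position: [0.5289, -0.2301, 0.1296]
tcp_rot: [[0.96, 0.281, -0.002], [0.281, -0.96, -0.0], [-0.002, -0.0, -1.0]]
force: [0.2, 0.1, -0.1]
opening: 0.998
t 3.83 pos [ 528.9 -230.1  129.6] yaw 16.35 F [ 0.2  0.1 -0.1] open 0.998
shift [  1.    1.2 123.6] turn [-0.01  0.13  0.05]
((530.052978515625, -229.63687133789062), (120.02507019042969, 64.1851806640625), 16.412290573120117) (234, 122, 93, 158)
```

View pics/w3.png

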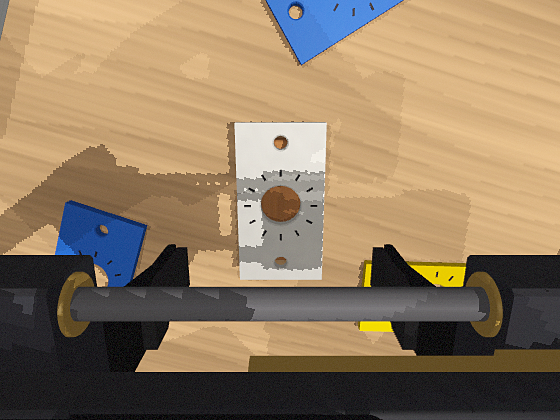

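White plate centred under the gripper (spanning (234..327,122..280)), measured at (530.0,-229.6), yaw 16.4, size 120x64 as expected. Descend and grip.

```bash
python3 -m jog '[[[1.2,0,40],[0,0,0],0],[[1.2,0,80],[0,0,0],0],[[1.2,0,105],[0,0,0],0],[[1.2,0,123],[0,0,0],0],[[1.2,0,123],[0,0,0],0],[[1.2,0,123],[0,0,0],0.5],[[1.2,0,123],[0,0,0],1],[[1.2,0,123],[0,0,0],1],[[1.2,0,123],[0,0,0],1],[[1.2,0,123],[0,0,0],1],[[1.2,0,123],[0,0,0],1]]'; python3 -m jog '[[[0,0,0],[0,0,0],1],[[0,0,0],[0,0,0],1],[[0,0,-5],[0,0,0],1],[[0,0,-20],[0,0,0],1],[[0,0,-50],[0,0,0],1],[[0,0,-90],[0,0,0],1],[[0,0,-130],[0,0,0],1],[[0,0,-130],[0,0,0],1],[[0,0,-130],[0,0,0],1],[[0,0,-130],[0,0,0],1]]'
python3 - <<'E'
from h import *
st=bot.read_state(); a=shot('wrist','w4'); print(st["position"],st["force"])
hsv=cv2.cvtColor(a,cv2.COLOR_RGB2HSV)
cv2.imwrite('pics/c4.png',np.hstack([a[...,::-1],cv2.resize(a[150:290,240:330,::-1],(270,420),interpolation=0)]))
E
```

```text
time_s: 4.8
position: [0.5301, -0.2306, 0.0069]
tcp_rot: [[0.96, 0.282, -0.002], [0.282, -0.96, -0.001], [-0.002, 0.001, -1.0]]
force: [-0.0, 0.6, 6.7]
opening: 0.731
time_s: 5.63
position: [0.529, -0.2299, 0.1353]
tcp_rot: [[0.96, 0.282, -0.005], [0.282, -0.96, 0.0], [-0.004, -0.002, -1.0]]
force: [-0.1, 0.5, -2.0]
opening: 0.732
[ 0.52900321 -0.22986046  0.13527856] [-0.13300037  0.52245495 -1.95683214]
```

View pics/c4.png

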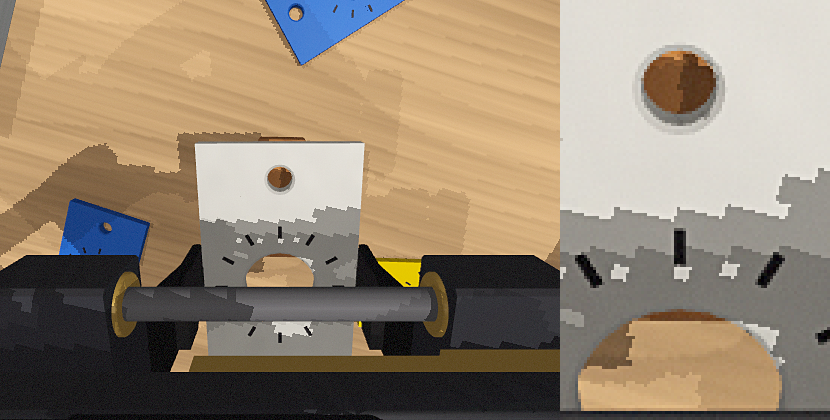

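Run:
```python
from h import *
a=cv2.imread("pics/w4.png"); g=cv2.cvtColor(a,cv2.COLOR_BGR2HSV)
m=((g[...,1]<40)&(g[...,2]>95)).astype(np.uint8); 
st=dict(position=[0,0,0],tcp_rot=np.eye(3))
def tool(px,z): return onz("wrist",px,z,st)*1000
Z=-.0211
# side edges rows 150-235, front edge cols 205-355
rows=np.arange(150,205); L=[];Rr=[]
for r in rows:
    x=np.nonzero(m[r,180:380])[0]+180; L.append([x.min()-.5,r]); Rr.append([x.max()+.5,r])
F=[[c,np.nonzero(m[120:175,c])[0].min()+119.5] for c in range(205,355)]
for n,e in(("L",L),("R",Rr),("F",F)):
    w=tool(e,Z)[:,:2]; vx,vy,x0,y0=cv2.fitLine(w.astype(np.float32),cv2.DIST_HUBER,0,.01,.01).ravel()
    print(n,"angle",np.degrees(np.arctan2(vy,vx)),"pt",x0,y0)
for z in(-.0191,-.0211,-.0231): print(z,"hole tool",tool([[279.7,179.3]],z)[0], "hole diam", tool([[265.2,179],[294.2,179]],z)[:,1])
```

```text
L angle -0.1724486 pt 46.79038 -32.65747
R angle 0.031165885 pt 46.771942 31.28927
F angle -89.984856 pt 60.43165 4.5508084
-0.0191 hole tool [ 45.54270587  -0.49511278 -19.1       ] hole diam [-6.18715294  5.19706948]
-0.0211 hole tool [ 45.95059437  -0.4963674  -21.1       ] hole diam [-6.1088545   5.11625982]
-0.0231 hole tool [ 46.35848287  -0.49762201 -23.1       ] hole diam [-6.03055606  5.03545017]
```

```bash
python3 go.py 585 23.1 135 -8.25
```

```text
t 5.68 pos [ 528.5 -229.5  134.3] yaw 16.35 F [-0.4 -0.  -1.3] open 0.733
shift [ 125.3 -226.5   -0.6] turn [-0.12  0.36 24.6 ]
```

```bash
python3 -m jog '[[[125.3,-226.5,0],[0,0.3,24.6],1],[[125.3,-226.5,0],[0,0.3,24.6],1],[[125.3,-226.5,0],[0,0.3,24.6],1],[[125.3,-226.5,0],[0,0.3,24.6],1],[[125.3,-226.5,0],[0,0.3,24.6],1],[[125.3,-226.5,0],[0,0.3,24.6],1],[[125.3,-226.5,0],[0,0.3,24.6],1],[[125.3,-226.5,0],[0,0.3,24.6],1],[[125.3,-226.5,0],[0,0.3,24.6],1],[[125.3,-226.5,0],[0,0.3,24.6],1],[[125.3,-226.5,0],[0,0.3,24.6],1],[[125.3,-226.5,0],[0,0.3,24.6],1]]'; python3 go.py 585 23.1 66 -8.25
```

```text
time_s: 6.68
position: [0.5859, 0.0208, 0.1348]
tcp_rot: [[0.989, -0.146, 0.001], [-0.146, -0.989, 0.0], [0.001, -0.0, -1.0]]
force: [-0.6, -1.0, -0.4]
opening: 0.728
t 6.68 pos [585.9  20.8 134.8] yaw -8.37 F [-0.6 -1.  -0.4] open 0.728
shift [-1.3 -2.1 68.8] turn [-0.01 -0.03 -0.12]
```

```bash
python3 -m jog '[[[-1.3,-2.1,0],[0,0,-0.1],1],[[-1.3,-2.1,0],[0,0,-0.1],1],[[-1.3,-2.1,25],[0,0,-0.1],1],[[-1.3,-2.1,50],[0,0,-0.1],1],[[-1.3,-2.1,69],[0,0,-0.1],1],[[-1.3,-2.1,69],[0,0,-0.1],1],[[-1.3,-2.1,69],[0,0,-0.1],1],[[-1.3,-2.1,69],[0,0,-0.1],1]]'; python3 go.py 585 23.1 59 -8.25;python3 go.py 585 23.1 59 -8.25
```

```text
time_s: 7.35
position: [0.5863, 0.0243, 0.0672]
tcp_rot: [[0.99, -0.142, 0.003], [-0.142, -0.99, -0.0], [0.003, -0.0, -1.0]]
force: [0.3, 1.1, -0.5]
opening: 0.729
t 7.35 pos [586.3  24.3  67.2] yaw -8.16 F [ 0.3  1.1 -0.5] open 0.729
shift [-1.1  1.4  8.2] turn [-0.02 -0.2   0.09]
t 7.35 pos [586.3  24.3  67.2] yaw -8.16 F [ 0.3  1.1 -0.5] open 0.729
shift [-1.1  1.4  8.2] turn [-0.02 -0.2   0.09]
```

```bash
python3 -m jog '[[[-1.1,1.4,2],[0,-0.2,0.1],1],[[-1.1,1.4,2],[0,-0.2,0.1],1],[[-1.1,1.4,2],[0,-0.2,0.1],1],[[-1.1,1.4,2],[0,-0.2,0.1],1]]'; python3 go.py 585 23.1 59 -8.25
python3 - <<'E'
from h import *
a=shot("wrist","w5"); st=bot.read_state(); print(st["position"])
b=shot("side","s5")
cv2.imwrite("pics/c5.png",np.hstack([cv2.resize(a[150:290,210:350,::-1],(420,420),interpolation=2),cv2.resize(b[205:285,220:320,::-1],(380,420),interpolation=2)]))
E
```

```text
time_s: 7.68
position: [0.5846, 0.0233, 0.065]
tcp_rot: [[0.99, -0.143, -0.0], [-0.143, -0.99, 0.0], [-0.0, -0.0, -1.0]]
force: [1.3, 0.4, -1.8]
opening: 0.726
t 7.68 pos [584.6  23.3  65. ] yaw -8.24 F [ 1.3  0.4 -1.8] open 0.726
shift [0.4 0.1 6. ] turn [-0.02  0.02  0.01]
[0.58451315 0.02335536 0.06490678]
```

View pics/c5.png

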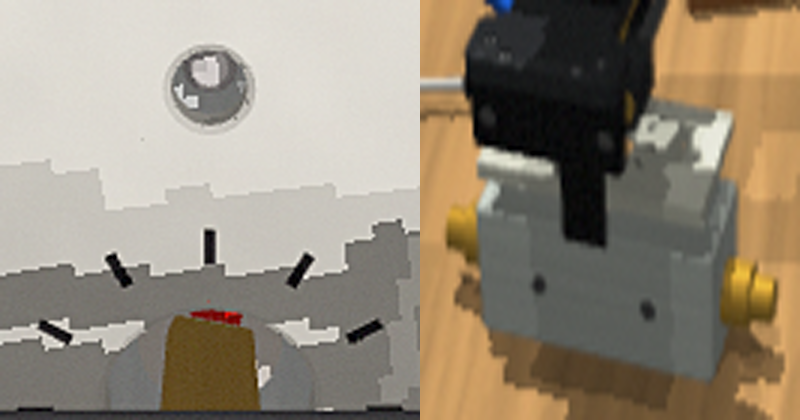

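Run:
```python
from h import *
st=dict(position=[0,0,0],tcp_rot=np.eye(3))
print("hole",onz("wrist",[[279.7,179.1]],-.0211,st)*1000,"tip",onz("wrist",[[279.0,172.7]],-.0090,st)*1000)
```

```text
hole [[ 45.82098945  -0.35249658 -21.1       ]] tip [[46.08476539 -0.63997085 -9.        ]]
```

Pin a shows through the hole, at (208,69) in the crop, and is aligned to within 0.4 mm. Lower gently.

```bash
python3 -m jog '[[[0.2,0,3],[0,0,0],1],[[0.2,0,5],[0,0,0],1],[[0.2,0,7],[0,0,0],1],[[0.2,0,9],[0,0,0],1],[[0.2,0,10],[0,0,0],1],[[0.2,0,10],[0,0,0],1]]'; python3 go.py 585 23.1 46.9 -8.25
```

```text
time_s: 8.28
position: [0.5841, 0.0234, 0.0538]
tcp_rot: [[0.99, -0.143, -0.002], [-0.143, -0.99, 0.001], [-0.002, -0.0, -1.0]]
force: [-0.2, -0.1, -0.9]
opening: 0.73
t 8.28 pos [584.1  23.4  53.8] yaw -8.24 F [-0.2 -0.1 -0.9] open 0.73
shift [0.9 0.2 6.9] turn [-0.02  0.14  0.01]
```

```bash
python3 -m jog '[[[0.4,0,2],[0,0.1,0],1],[[0.4,0,4],[0,0.1,0],1],[[0.4,0,5.5],[0,0.1,0],1],[[0.4,0,6.5],[0,0.1,0],1],[[0.4,0,7.5],[0,0.1,0],1],[[0.4,0,7.5],[0,0.1,0],1]]'; python3 go.py 585 23.1 46.9 -8.25
```

```text
time_s: 8.78
position: [0.5847, 0.0233, 0.047]
tcp_rot: [[0.99, -0.143, -0.0], [-0.143, -0.99, 0.0], [-0.0, -0.0, -1.0]]
force: [-1.2, 0.3, 0.1]
opening: 0.728
t 8.78 pos [584.7  23.3  47. ] yaw -8.24 F [-1.2  0.3  0.1] open 0.728
shift [0.4 0.2 0.1] turn [-0.02  0.01  0.01]
```

```bash
python3 -m jog '[[[0,0,0.7],[0,0,0],1],[[0,0,1.4],[0,0,0],1],[[0,0,1.4],[0,0,0],1]]'; python3 -m jog '[[[0,0,0],[0,0,0],0.6],[[0,0,0],[0,0,0],0],[[0,0,0],[0,0,0],0],[[0,0,0],[0,0,0],0],[[0,0,0],[0,0,0],0]]'
python3 - <<'E'
from h import *
shot("wrist","w6"); print(bot.read_state()["force"])
E
```

```text
time_s: 9.03
position: [0.5847, 0.0233, 0.0469]
tcp_rot: [[0.99, -0.143, 0.0], [-0.143, -0.99, 0.0], [0.0, -0.0, -1.0]]
force: [-3.3, -0.0, 9.6]
opening: 0.73
time_s: 9.45
position: [0.5848, 0.0233, 0.0452]
tcp_rot: [[0.99, -0.143, 0.0], [-0.143, -0.99, 0.0], [0.0, -0.0, -1.0]]
force: [-1.2, -0.1, -0.5]
opening: 0.939
[ 0.24884189 -0.20364218  0.18068326]
```

Contact at 9.6 N with the expected height (46.9 mm), so the plate is flush and released. Rise and go to the knob.

```bash
python3 go.py 585 23.3 150 0;  python3 -m jog '[[[0,0,-3],[0,0,0],0],[[0,0,-20],[0,0,0],0],[[0,0,-60],[0,0,0],0],[[0,0,-105],[0,0,0],0],[[0,0,-105],[0,0,0],0],[[0,0,-105],[0,0,0],0]]'; python3 go.py 539 282 120 0
```

```text
t 9.5 pos [584.8  23.3  45.2] yaw -8.25 F [ 0.2 -0.2  0.2] open 0.965
shift [ 2.000e-01 -1.000e-01 -1.048e+02] turn [-0.02  0.   -8.25]
time_s: 10.0
position: [0.5872, 0.023, 0.1538]
tcp_rot: [[0.99, -0.143, 0.008], [-0.143, -0.99, -0.001], [0.008, -0.0, -1.0]]
force: [0.3, 0.2, 0.0]
opening: 0.998
t 10.0 pos [587.2  23.  153.8] yaw -8.24 F [0.3 0.2 0. ] open 0.998
shift [ -85.1 -249.5   33.2] turn [ 0.01 -0.45 -8.24]
```

```bash
python3 -m jog '[[[-85,-249.5,15],[0,-0.3,-8.2],0],[[-85,-249.5,15],[0,-0.3,-8.2],0],[[-85,-249.5,15],[0,-0.3,-8.2],0],[[-85,-249.5,15],[0,-0.3,-8.2],0],[[-85,-249.5,33],[0,-0.3,-8.2],0],[[-85,-249.5,33],[0,-0.3,-8.2],0],[[-85,-249.5,33],[0,-0.3,-8.2],0],[[-85,-249.5,33],[0,-0.3,-8.2],0],[[-85,-249.5,33],[0,-0.3,-8.2],0],[[-85,-249.5,33],[0,-0.3,-8.2],0],[[-85,-249.5,33],[0,-0.3,-8.2],0],[[-85,-249.5,33],[0,-0.3,-8.2],0]]'
python3 - <<'E'
from h import *
st=bot.read_state(); a=shot("wrist","w7"); print(st["position"],np.round(st["tcp_rot"],4).tolist())
p=proj("wrist",[[.539,.282,.032]],st)[0]; print(p)
g=cv2.cvtColor(a,cv2.COLOR_RGB2HSV); r,c=int(p[1]),int(p[0]); w=a[r-50:r+50,c-60:c+60]
gg=g[r-50:r+50,c-60:c+60]
m=((gg[...,1]<45)&(gg[...,2]>140)).astype(np.uint8); n,l,s,ce=cv2.connectedComponentsWithStats(m); print(s,ce+[c-60,r-50])
wp=cv2.imread("pics/w6.png")
cv2.imwrite("pics/c7.png",np.hstack([cv2.resize(w[...,::-1],None,fx=4,fy=4,interpolation=0),cv2.resize(wp[100:290,200:360],(320,400))]))
E
```

```text
time_s: 11.0
position: [0.5369, 0.2809, 0.1176]
tcp_rot: [[1.0, -0.003, -0.005], [-0.003, -1.0, 0.001], [-0.005, -0.001, -1.0]]
force: [0.3, 0.1, -0.2]
opening: 0.997
[0.5369376  0.28091945 0.11755315] [[1.0, -0.0029, -0.0052], [-0.0029, -1.0, 0.0006], [-0.0052, -0.0006, -1.0]]
[278.72733256 209.75461597]
[[    0     0   120   100 11901]
 [   54    28     7    15    90]
 [   55    44     5     5     9]] [[277.52306529 208.61465423]
 [274.61111111 193.6       ]
 [275.88888889 205.88888889]]
```

View pics/c7.png

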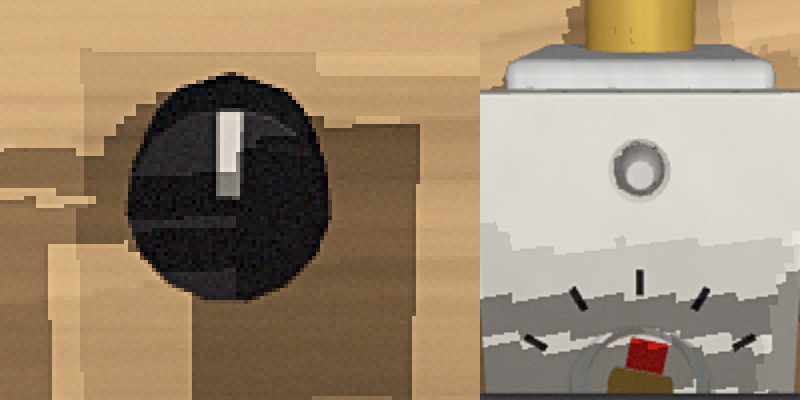

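Plate lies flush with pin a standing through its hole (right panel). Knob line runs from (229,197) to (230,112) in the crop, nearly straight up.

```bash
python3 - <<'E'
from h import *
st=dict(position=[0.5369376,0.28091945,0.11755],tcp_rot=np.array([[1.0,-0.0029,-0.0052],[-0.0029,-1.0,0.0006],[-0.0052,-0.0006,-1.0]]))
a=cv2.imread("pics/w7.png"); g=cv2.cvtColor(a,cv2.COLOR_BGR2HSV)[...,2].astype(float)
w=g[186:209,264:288]; pts=[];
for r in range(188,208):
    x=np.clip(g[r,266:286]-70,0,None); pts.append([266+(x*np.arange(20)).sum()/x.sum(),r])
W=onz("wrist",pts,.032,st)*1000; vx,vy,x0,y0=cv2.fitLine(W[:,:2].astype(np.float32),cv2.DIST_HUBER,0,.01,.01).ravel()
print("line dir",np.degrees(np.arctan2(vy,vx))); print(W[[0,-1]])
print("centre from disc", onz("wrist",[[274.75,208.5]],.032,st)*1000)
E
python3 go.py 539 282 5 0
```

```text
line dir -1.5064347
[[554.52583919 284.44035118  32.        ]
 [541.00058537 284.79709418  32.        ]]
centre from disc [[539.91549004 284.76132975  32.        ]]
t 11.05 pos [537.  281.  117.7] yaw -0.17 F [ 0.2 -0.1  0.3] open 1.0
shift [  2.6  -0.9 112.7] turn [-0.04  0.28 -0.17]
```

```bash
python3 -m jog '[[[2.7,-3.3,20],[0,0.3,0],0],[[2.7,-3.3,60],[0,0.3,0],0],[[2.7,-3.3,95],[0,0.3,0],0],[[2.7,-3.3,112.5],[0,0.3,0],0],[[2.7,-3.3,112.5],[0,0.3,0],0],[[2.7,-3.3,112.5],[0,0.3,0],0],[[2.7,-3.3,112.5],[0,0.3,0],0]]'; python3 go.py 539.7 284.3 5 0
```

```text
time_s: 11.63
position: [0.5392, 0.2853, 0.0056]
tcp_rot: [[1.0, -0.002, 0.001], [-0.002, -1.0, 0.001], [0.001, -0.001, -1.0]]
force: [-0.3, -0.3, -0.7]
opening: 1.0
t 11.63 pos [539.2 285.3   5.6] yaw -0.11 F [-0.3 -0.3 -0.7] open 1.0
shift [0.5 1.  0.5] turn [-0.06 -0.05 -0.11]
```

```bash
python3 -m jog '[[[0.5,0.8,0],[0,0,0],0.4],[[0.5,0.8,0],[0,0,0],0.5],[[0.5,0.8,0],[0,0,0],1],[[0.5,0.8,0],[0,0,0],1],[[0.5,0.8,0],[0,0,0],1],[[0.5,0.8,0],[0,0,0],1],[[0.5,0.8,0],[0,0,0],1],[[0.5,0.8,0],[0,0,0],1],[[0.5,0.8,0],[0,0,0],1],[[0.5,0.8,0],[0,0,0],1],[[0.5,0.8,0],[0,0,0],1],[[0.5,0.8,0],[0,0,0],1]]'; python3 -m jog '[[[0,0,0],[0,0,0],1],[[0,0,0],[0,0,0],1],[[0,0,-5],[0,0,0],1],[[0,0,-30],[0,0,0],1],[[0,0,-70],[0,0,0],1],[[0,0,-110],[0,0,0],1],[[0,0,-140],[0,0,0],1],[[0,0,-140],[0,0,0],1],[[0,0,-140],[0,0,0],1],[[0,0,-140],[0,0,0],1]]'
python3 - <<'E'
from h import *
st=bot.read_state(); a=shot("wrist","w8"); b=shot("side","s8"); print(st["position"])
p=proj("side",[st["position"]],st)[0].astype(int); print(p)
q=b[max(0,p[1]-60):p[1]+60,max(0,p[0]-50):p[0]+50]
cv2.imwrite("pics/c8.png",np.hstack([cv2.resize(a[215:295,220:340,::-1],(600,400),interpolation=0),cv2.resize(q[...,::-1],(200,400))]))
E
python3 go.py 585 23 140 -17
```

```text
time_s: 12.63
position: [0.5389, 0.285, 0.005]
tcp_rot: [[1.0, -0.001, -0.0], [-0.001, -1.0, 0.001], [-0.0, -0.001, -1.0]]
force: [-0.2, -0.4, -0.2]
opening: 0.402
time_s: 13.47
position: [0.5381, 0.2846, 0.1446]
tcp_rot: [[1.0, -0.001, -0.001], [-0.001, -1.0, 0.0], [-0.001, -0.0, -1.0]]
force: [-0.2, 0.1, -1.1]
opening: 0.399
[0.5381132  0.284578   0.14459906]
[268 302]
t 13.57 pos [537.5 284.4 143.2] yaw -0.05 F [ 0.5  0.4 -0.6] open 0.397
shift [ 47.7 261.3   3.1] turn [ 0.06  0.22 16.95]
```

View pics/c8.png

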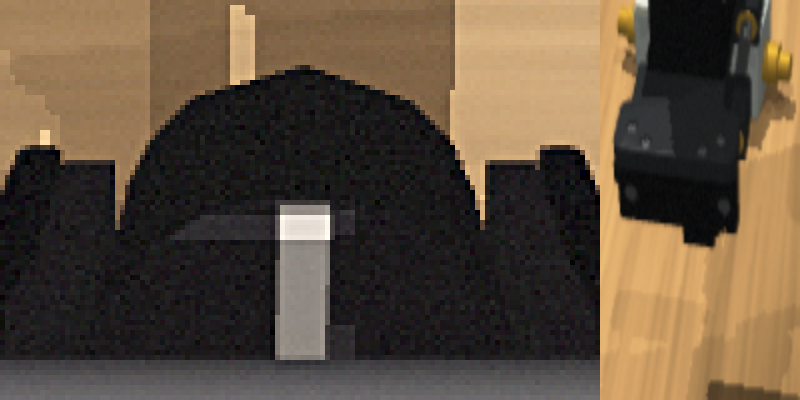

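Run:
```python
from h import *
st=dict(position=[0,0,0],tcp_rot=np.eye(3)); Z=-.027
a=cv2.imread("pics/w8.png"); g=cv2.cvtColor(a,cv2.COLOR_BGR2HSV)[...,2].astype(float)
pts=[]
for r in range(257,285):
    x=np.clip(g[r,265:295]-85,0,None); pts.append([265+(x*np.arange(30)).sum()/x.sum(),r])
W=onz("wrist",pts,Z,st)*1000; vx,vy,x0,y0=cv2.fitLine(W[:,:2].astype(np.float32),cv2.DIST_HUBER,0,.01,.01).ravel()
print("dir tool",np.degrees(np.arctan2(vy,vx)),W[[0,-1]], g[250:262,280])
print("outer end",onz("wrist",[[280.5,255.5]],Z,st)*1000)
# lower rim front of knob visible silhouette (tool z -10 .. ) 
print("front of silhouette", [onz("wrist",[[281,228.2]],z,st)[0,0]*1000 for z in(-.013,.005)])
s7=dict(position=[0.5369376,0.28091945,0.11755],tcp_rot=np.array([[1.0,-0.0029,-0.0052],[-0.0029,-1.0,0.0006],[-0.0052,-0.0006,-1.0]]))
print("w7 outer end",onz("wrist",[[275,159+112/4-.5]],.032,s7)*1000, "bottom front rim", onz("wrist",[[275,159+75/4-.5]],0.0,s7)*1000)
```

```text
dir tool 1.7411684 [[ 15.8587112   -0.08281812 -27.        ]
 [  4.11252515  -0.40664675 -27.        ]] [ 24.  18.  23.  19.  34.  58. 151. 143. 242. 229. 227. 231.]
outer end [[ 16.49649268  -0.10215552 -27.        ]]
front of silhouette [np.float64(23.004823650710474), np.float64(16.783440827978765)]
w7 outer end [[555.57769935 284.48556007  32.        ]] bottom front rim [[555.49226758 284.87793209   0.        ]]
```

```bash
python3 -m jog '[[[47,261,0],[0,0.2,15.6],1],[[47,261,0],[0,0.2,15.6],1],[[47,261,0],[0,0.2,15.6],1],[[47,261,0],[0,0.2,15.6],1],[[47,261,0],[0,0.2,15.6],1],[[47,261,0],[0,0.2,15.6],1],[[47,261,0],[0,0.2,15.6],1],[[47,261,0],[0,0.2,15.6],1],[[47,261,0],[0,0.2,15.6],1],[[47,261,0],[0,0.2,15.6],1],[[47,261,0],[0,0.2,15.6],1],[[47,261,0],[0,0.2,15.6],1]]'; python3 go.py 585 23.2 108 -15.6
```

```text
time_s: 14.57
position: [0.5851, 0.0255, 0.1444]
tcp_rot: [[0.964, -0.268, 0.002], [-0.268, -0.964, 0.001], [0.002, -0.001, -1.0]]
force: [0.6, 0.1, -1.1]
opening: 0.398
t 14.57 pos [585.1  25.5 144.4] yaw -15.52 F [ 0.6  0.1 -1.1] open 0.398
shift [ 0.4  2.3 36.4] turn [-0.07 -0.12  0.08]
```

```bash
python3 -m jog '[[[0.4,2.3,10],[0,0,0],1],[[0.4,2.3,25],[0,0,0],1],[[0.4,2.3,36],[0,0,0],1],[[0.4,2.3,36],[0,0,0],1],[[0.4,2.3,36],[0,0,0],1],[[0.4,2.3,36],[0,0,0],1]]'; python3 -c "
from h import *
b=shot('side','s9'); a=shot('wrist','w9')
cv2.imwrite('pics/c9.png',np.hstack([cv2.resize(b[190:280,210:330,::-1],(533,400),interpolation=2),cv2.resize(a[90:290,200:340,::-1],(267,400))]))"; python3 go.py 585 23.2 101 -15.6
```

```text
time_s: 15.07
position: [0.5859, 0.0217, 0.1088]
tcp_rot: [[0.963, -0.269, 0.004], [-0.269, -0.963, 0.0], [0.003, -0.001, -1.0]]
force: [-0.0, -0.5, -0.2]
opening: 0.401
t 15.17 pos [586.2  21.5 109.4] yaw -15.63 F [ 0.3  0.2 -0.6] open 0.399
shift [-1.7 -1.3  8.3] turn [-0.08 -0.27 -0.03]
```

View pics/c9.png

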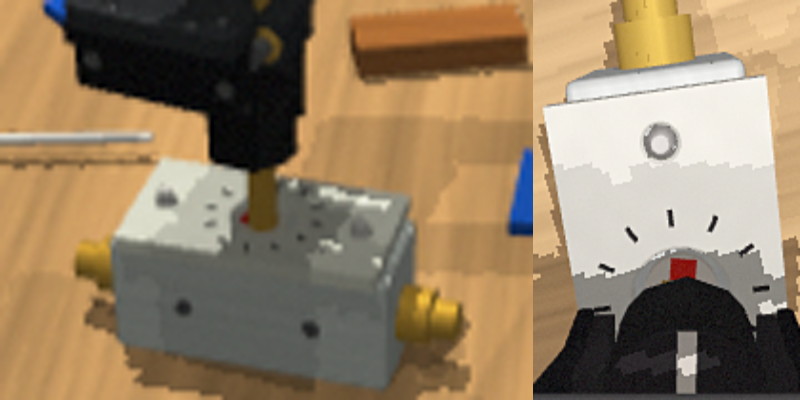

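The plate is flat on the block with both pins through it. The knob sits above the spindle, its line matching the red mark. (12 pictures viewed; from here I go by numbers.)

```bash
python3 -m jog '[[[-1.7,-1.3,2],[0,-0.3,0],1],[[-1.7,-1.3,4],[0,-0.3,0],1],[[-1.7,-1.3,4],[0,-0.3,0],1],[[-1.7,-1.3,4],[0,-0.3,0],1]]'; python3 go.py 585 23.2 95 -15.6
```

```text
time_s: 15.5
position: [0.5843, 0.0232, 0.1048]
tcp_rot: [[0.963, -0.27, -0.002], [-0.27, -0.963, 0.002], [-0.002, -0.001, -1.0]]
force: [0.7, -0.5, -0.0]
opening: 0.396
t 15.5 pos [584.3  23.2 104.8] yaw -15.64 F [ 0.7 -0.5 -0. ] open 0.396
shift [ 0.7 -0.1  9.8] turn [-0.07  0.12 -0.04]
```

```bash
python3 -m jog '[[[0.6,0,3],[0,0.1,0],1],[[0.6,0,5],[0,0.1,0],1],[[0.6,0,7],[0,0.1,0],1],[[0.6,0,9],[0,0.1,0],1],[[0.6,0,10],[0,0.1,0],1]]'; python3 go.py 585 23.2 83 -15.6
```

```text
time_s: 15.92
position: [0.5847, 0.0231, 0.0943]
tcp_rot: [[0.963, -0.27, -0.001], [-0.27, -0.963, 0.001], [-0.001, -0.001, -1.0]]
force: [0.3, 0.5, -0.3]
opening: 0.4
t 15.92 pos [584.7  23.1  94.3] yaw -15.64 F [ 0.3  0.5 -0.3] open 0.4
shift [ 0.2 -0.2 11.3] turn [-0.06  0.05 -0.04]
```

Sliding on with no force. Push until seated.

```bash
python3 -m jog '[[[0,0,3],[0,0,0],1],[[0,0,6],[0,0,0],1],[[0,0,8],[0,0,0],1],[[0,0,9.5],[0,0,0],1],[[0,0,9.5],[0,0,0],1]]'; python3 -m jog '[[[0,0,1],[0,0,0],1],[[0,0,2],[0,0,0],1],[[0,0,3],[0,0,0],1],[[0,0,3],[0,0,0],1]]';python3 go.py 585 23.2 76 -15.6
```

```text
time_s: 16.33
position: [0.5847, 0.0231, 0.0848]
tcp_rot: [[0.963, -0.27, -0.001], [-0.27, -0.963, 0.001], [-0.001, -0.001, -1.0]]
force: [-0.7, -0.3, -0.5]
opening: 0.398
time_s: 16.67
position: [0.5852, 0.0231, 0.0827]
tcp_rot: [[0.963, -0.27, 0.001], [-0.27, -0.963, 0.001], [0.0, -0.001, -1.0]]
force: [-0.8, 0.4, 3.7]
opening: 0.401
t 16.67 pos [585.2  23.1  82.7] yaw -15.64 F [-0.8  0.4  3.7] open 0.401
shift [-0.2 -0.   6.7] turn [-0.07 -0.02 -0.04]
```

```bash
python3 -m jog '[[[0,0,2],[0,0,0],1],[[0,0,4],[0,0,0],1],[[0,0,6],[0,0,0],1],[[0,0,7],[0,0,0],1],[[0,0,7],[0,0,0],1]]'; python3 -m jog '[[[0,0,0.5],[0,0,0],1],[[0,0,1],[0,0,0],1],[[0,0,1],[0,0,0],1]]'
```

```text
time_s: 17.08
position: [0.5853, 0.0231, 0.0764]
tcp_rot: [[0.963, -0.27, 0.001], [-0.27, -0.963, 0.001], [0.001, -0.001, -1.0]]
force: [-2.4, 0.7, 10.3]
opening: 0.394
time_s: 17.33
position: [0.5853, 0.0231, 0.0757]
tcp_rot: [[0.963, -0.269, 0.001], [-0.269, -0.963, 0.001], [0.001, -0.001, -1.0]]
force: [-2.5, 0.0, 10.2]
opening: 0.401
```

```bash
python3 -m jog '[[[0,0,0.5],[0,0,0],1],[[0,0,1],[0,0,0],1],[[0,0,1],[0,0,0],1]]';python3 -m jog '[[[0,0,0.5],[0,0,0],1],[[0,0,1],[0,0,0],1],[[0,0,1],[0,0,0],1]]'
```

```text
time_s: 17.58
position: [0.5854, 0.0231, 0.0756]
tcp_rot: [[0.963, -0.269, 0.002], [-0.269, -0.963, 0.001], [0.001, -0.001, -1.0]]
force: [-3.6, -0.6, 15.0]
opening: 0.4
time_s: 17.83
position: [0.5855, 0.023, 0.0754]
tcp_rot: [[0.963, -0.269, 0.002], [-0.269, -0.963, 0.001], [0.002, -0.001, -1.0]]
force: [-4.5, 0.3, 20.5]
opening: 0.4
```

Hard stop reached: 20 N at 75.5 mm, which is 7.1 mm below the seated height. I'll check for slip in the grip and for moved bystanders.

Run:
```python
from h import *
a=shot("wrist","w10"); t=shot("top","top1"); b=shot("side","side1")
g=cv2.cvtColor(a,cv2.COLOR_RGB2HSV)[...,2]; g8=cv2.cvtColor(cv2.imread("pics/w8.png"),cv2.COLOR_BGR2HSV)[...,2]
for x in (g8,g): print("line", x[250:266,280].tolist(), np.nonzero(x[272,265:298]>75)[0][[0,-1]]+265)
for n,i,f in(("top",t,"top0"),("side",b,"side0")):
    H=[cv2.cvtColor(k,cv2.COLOR_RGB2HSV) for k in(i,cv2.imread(f"pics/{f}.png")[...,::-1])]
    for nm,fn,z in(("jar cap",lambda h:(h[...,0]<12)&(h[...,0]>5)&(h[...,1]>220)&(h[...,2]>150),None),("red",lambda h:((h[...,0]<4)|(h[...,0]>176))&(h[...,1]>190)&(h[...,2]>90),None),("pink",lambda h:((h[...,0]<8)|(h[...,0]>165))&(h[...,1]<70)&(h[...,1]>15)&(h[...,2]>170),None)):
        o=[]
        for h in H:
            k,l,s,c=cv2.connectedComponentsWithStats(fn(h).astype(np.uint8))
            if n=="top" and nm=="pink": s=s.copy(); s[c[:,0]>450,4]=0
            if n=="side" and nm=="pink": s=s.copy(); s[c[:,1]<180,4]=0
            j=1+s[1:,4].argmax() if k>1 else 0; o.append((c[j].round(1).tolist(),int(s[j,4])))
        print(n,nm,"now",o[0],"before",o[1])
s=bot.read_state(); print(s["force"],s["position"],s["time_s"])
```

```text
line [24, 18, 23, 19, 34, 58, 151, 143, 242, 229, 227, 231, 239, 126, 139, 144] [275 285]
line [22, 30, 21, 29, 28, 82, 147, 139, 139, 136, 140, 137, 138, 138, 140, 138] [275 285]
top jar cap now ([279.5, 209.5], 235200) before ([279.5, 209.5], 235200)
top red now ([301.0, 108.4], 369) before ([301.0, 108.3], 382)
top pink now ([267.2, 324.9], 29) before ([253.3, 321.4], 836)
side jar cap now ([279.5, 209.5], 235200) before ([279.5, 209.5], 235200)
side red now ([185.2, 221.4], 369) before ([185.2, 220.8], 326)
side pink now ([374.0, 278.0], 562) before ([373.6, 278.1], 528)
[-4.18140064 -0.46797536 19.2960512 ] [0.58549363 0.02302391 0.07540252] 17.9833
```

```bash
python3 -c "
from rig import bot; print(bot.hand_in())"
```

```text
the job is handed in; nothing more can be done
None
```

The job is done and handed in at 18 s: the face plate is on, and the knob is on the spindle and still held fully pressed in.

- **Plate:** I lowered it over both pins and met contact at 9.6 N at the expected height. After I let go, the pictures showed it lying flat with the pins through its holes.
- **Knob:** I turned it so its line matched the spindle flat, at about -17°. It slid on without force, and the arm felt it seat about where expected (82.7 mm measured, 83 mm expected).
- **Press:** I pushed it 7.1 mm to a hard stop. The force had been about 10 N on the spring and rose to about 20 N at the stop, and I kept that push and the grip.
- **Last checks:** The line sits at the same pixels between the fingers as when I picked the knob up, so it has not slipped. In the side view, the disc and screwdriver are within 0.6 px of where they started.
- **Failed or missing checks:** My colour mask for the jar cap found nothing. The jar's position is therefore not measured, though the arm never came near it. The disc check in the top view also failed, giving only 29 px now against 836 px before, probably because the arm or its shadow covers it. The disc therefore rests on the side view alone.

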